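# Hang the fallen dial hygrometer back on its hook, dial outward

### The job

The dial hygrometer has fallen on its face on the lab bench. Stand it up on its foot on the bench and let go of it, then take hold of it afresh and hang it by its wire bail on the hook of the stand, upright and with the dial facing squarely outward, away from the stand's post. Let go of it, and do not disturb the dishes, the forceps or the beaker round about.

Things in the scene. Friction and masses are not known exactly. Their poses are not given: they have to be found in the camera images.
- gauge_center (a point): Centre of the hygrometer's case: grey plastic box 28 mm thick (own x), 54 wide (own y), 70 tall (own z), flat on every side; it stands freely on its foot. Own z points from foot to bail, own -x out of the dial. It starts lying flat, dial down (x up, z level), centre 14 mm above the bench; standing, the centre is 35 mm up.
- gauge_eye (a point): Centre of the opening of the rigid steel wire bail, 49 mm from the case's centre along own z. The loop of 5 mm wire lies in the case's middle plane (own y-z); the opening is 30 mm wide (18 at its top) and 28 mm high, from the case's top to the loop's top bar, whose underside is 14 mm above this point and its upper side 19 mm.
- gauge_face (a point): Middle of the hygrometer's dial side, 14 mm from the case's centre along own -x (out of the dial).
- gauge: The loose hygrometer, about 0.18 kg; origin: middle of its foot's underside; same axes as its case. A round white dial with black graduations on the -x side; the back (+x) is plain grey with a dark battery cover.
- hookstand: Fixed stand; origin on the bench under its post, own -x is outward, where the hook points. Steel post 16 mm in diameter at the origin, 205 mm high; base plate 12 mm thick, x -90 to 50 mm, 120 mm wide (y). Hook: 6 mm rod on y = 0, axis 190 mm up, level from post to x = -85 mm, then turned up to its tip at x = -97 mm. A hygrometer hung properly has its axes parallel to these.
- hook_seat (a point): The point on top of the level part of the hook rod where the bail is best laid, 193 mm above the bench, 55 mm out from the post's axis; stand's axes.
- hook_tip (a point): End of the upturned hook (axis of the rod), 198 mm above the bench; the top of the tip is at 201 mm.
- hook_root (a point): Where the hook rod leaves the post, 190 mm above the bench.
- tube_rack: Fixed white tube rack 80 x 140 x 45 mm, some tubes sticking up to 60 mm; origin under its centre. It and the hook stand may change places left and right.
- dish_a: Closed culture dish, 88 mm diameter, 15 mm high, loose bystander; origin under its centre.
- dish_b: A second such dish.
- beaker: Small glass beaker, 52 mm diameter, 60 mm high, loose bystander behind the hook stand and the rack, between them; origin under its centre.
- forceps: Steel forceps lying flat along own y, about 105 mm long, 10 mm wide, 6 mm high, loose bystander; origin near the middle.
Things that resemble listed ones, but are neither listed nor needed, are in the scene too. Leave any purple or turquoise look-alike of the gauge alone.

How it is judged:
On the way:
1. the hygrometer stands free on its foot on the bench, let go (angle between gauge's own z axis and vertical below 0.1 rad and height (world z) of gauge_center between 0.031 and 0.039 m and linear speed of gauge below 0.04 m/s and angular speed of gauge below 0.4 rad/s and contact force between the fingers and gauge below 0.05 N), for 0.2 s.
At the end, for the whole second after the job is handed in: The hygrometer hangs at rest by its bail on the hook rod, between the post and the upturned tip, upright within about 14 degrees, its dial facing outward (the way the hook points) within 20 degrees, and the fingers have let go of it (x of gauge_eye in the frame of hookstand between -0.092 and -0.01 m and y of gauge_eye in the frame of hookstand between -0.016 and 0.016 m and z of gauge_eye in the frame of hookstand between 0.17 and 0.192 m and angle between gauge's own z axis and vertical below 0.25 rad and angle between the x axis of gauge and the x axis of hookstand, either way round below 0.35 rad and x of hook_tip in the frame of gauge between -0.12 and -0.003 m and x of hook_root in the frame of gauge above 0.003 m and linear speed of gauge below 0.04 m/s and angular speed of gauge below 0.4 rad/s and contact force between the fingers and gauge below 0.05 N); the robot touches nothing.
It fails at once if the first dish is shifted by more than 30 mm (distance of dish_a from where it was at the start of the episode above 0.03 m).
It fails at once if the second dish is shifted by more than 30 mm (distance of dish_b from where it was at the start of the episode above 0.03 m).
It fails at once if the beaker is shifted by more than 30 mm (distance of beaker from where it was at the start of the episode above 0.03 m).
It fails at once if the forceps is shifted by more than 30 mm (distance of forceps from where it was at the start of the episode above 0.03 m).
It also fails if it takes over 64 s, if anything falls off the work surface, if the arm or the gripper's body presses on something with over 40 N, if the wrist force passes 120 N, or if a joint passes its speed limit or range.

### The arm

A 6-joint arm with a two-finger parallel gripper is mounted at the origin on the work surface. World frame = base frame: x ahead of the robot, y to its left, z up, the work surface at z = 0. Lengths are in m, angles in rad, forces in N, time in s.
With the tool pointing down it reaches from about 0.275 to 0.725 m from the base axis. Payload 15.9 kg.
Tool frame: the origin (TCP) lies at the very end of the fingers, on their centre line; the grasp point (between the pads) lies 19 mm behind it; z points along the fingers, y is the direction in which the jaws open and shut (so a half turn about z gives the same grasp; the last joint's range is limited). The gripper opens to 85 mm and grips with 20 to 120 N. Pads are 22 mm wide; open, the fingers measure 114 mm over their backs; the gripper's body (76 mm by 85 mm) begins 54 mm behind the grasp point. The pads swing forward as they close: fully open they stand 13 mm farther back than shut.
Start: joints at [-1.276, 0.213, -0.034, 1.323, 0, 1.571], TCP at [0.145, -0.478, 0.231] pointing down, gripper open.
Joint ranges: [-2.98, 2.98], [-0.74, 1.72], [-1.14, 1.35], [-2.1, 2.04], [-1.57, 1.44], [-3.14, 3.14]. Speed limits (rad/s): [1.89, 1.89, 2.39, 2.57, 3.14, 3.14].

### API

Orientations are given as a rotation vector (axis times angle).
In Python, from cell import manip gives the robot as it stands.
- The arm moves only by the tool send_rows, never from a script. Its argument "steps" is a list that holds one entry, the list of rows, each a list of 7 numbers: the finger opening in m, from 0 to 0.0854, then the shift along the world's x, y, z in m, then the turn, a rotation vector about the world's x, y, z in degrees. In form: [[[gripper, x, y, z, ax, ay, az], ...]]. A call has exactly 5 rows; each row shifts and turns the commanded pose from where the row before left it; what a row does not reach is not made up. A row lasts 1/12 s, in which the tool goes at most 41.7 mm and 7.16 degrees, less where a joint would pass 70% of its speed; a pose out of reach is approached as far as the arm can. A call is refused whole if a number of a shift passes 0.0417 or a number of a turn 7.16, either way. A call with a gripper value outside its range is refused whole. The fingers move at their own pace and stop on an object; the grip force is fixed at half the most. Time passes only in rows, so rows that do not move let the fingers close, or fill a call up. It gives the time, the measured TCP pose, the force and the opening at its end, in the units of the state.
- manip.sense(): the state, without advancing time (a new reading comes with each control period).
- manip.snapshot(name): name is "scene" or "side" or "wrist"; returns a dict with "img" (420x560x3 uint8, red, green, blue), "z_map" (420x560 float32, m along the optical axis (not along the pixel's ray), 0 where there is no reading), "mtx" (3x3 intrinsics, pixels), "rvec" (rotation vector, rad) and "tvec" (3), from world to camera coordinates, as OpenCV has them; the wrist camera has in their place "hand_eye" (4x4, takes a point from camera to tool coordinates, whose origin is the TCP and whose axes are the flange's). Camera axes: x right, y down, z forward; pixel columns grow to the right and rows downward; lengths in m; the calibration is good to about 2 mm. A picture is of the moment at which its call begins: read the wrist's pose just before it.
- manip.hand_in(): hands the job in, once; it reports no verdict.
The state is a dict: "time_s": time; "joint_pos": joint angles; "qvel": joint speeds; "joint_efforts": joint torques, N m; "ee_pos": TCP position; "tool_rot": TCP orientation; "wrist_force": force on the tool from outside, world axes, zero at the start; "ft_torque": the same for the moment, N m; "opening": finger opening in m.
Only numpy, scipy, OpenCV 4.12 (cv2) and the standard library are available. Lean on these libraries where they do the work, as an engineer would, in place of code of your own. Each camera call takes 0.05 s, during which the arm holds its last target. There are 200 camera calls.

## Working session

There is one attempt and no reset: what is moved stays moved. The work goes in short steps, Python scripts to look and compute and a tool call to move; the robot and the scene stay as the last step left them, time stands still between calls to the robot, and variables do not carry over. Pictures are saved under pics/ and viewed, about 8 in all and at most 12, crops included, and the job is handed in when it is done.

Besides the shell and the picture viewer there is one more tool, called after "Call:" as name([rows], argument=value, ...), one row to a line, values as JSON. send_rows: Moves the arm, as the interface text tells. Its arguments: {"type":"object","properties":{"steps":{"type":"array","items":{"type":"array","items":{"type":"array","items":{"type":"number"}}}}},"required":["steps"]}

```bash
mkdir -p pics; cat > h.py <<'E'
import numpy as np, cv2
from cell import manip
def cloud(s, st=None):
    K=np.array(s["mtx"]);Z=s["z_map"];v,u=np.indices(Z.shape)
    P=np.stack([(u-K[0,2])/K[0,0]*Z,(v-K[1,2])/K[1,1]*Z,Z],-1)
    if "hand_eye" in s:
        T=np.array(s["hand_eye"]);P=P@T[:3,:3].T+T[:3,3]
        R=cv2.Rodrigues(np.array(st["tool_rot"],float))[0]
        P=P@R.T+np.array(st["ee_pos"])
    else:
        R=cv2.Rodrigues(np.array(s["rvec"],float))[0]
        P=(P-np.array(s["tvec"]).ravel())@R
    P[Z==0]=np.nan
    return P
E
python3 - <<'E'
from h import *
st=manip.sense();print(st)
ims=[]
for n in("scene","side"):
    s=manip.snapshot(n);np.savez("pics/%s0.npz"%n,**s);cv2.imwrite(f"pics/{n}0.png",s["img"][...,::-1]);print(n,s["mtx"],(-cv2.Rodrigues(np.array(s["rvec"],float))[0].T@np.array(s["tvec"]).ravel()))
E
```

```text
{'time_s': 0.0, 'joint_pos': array([-1.27600973e+00,  2.13374403e-01, -3.50693439e-02,  1.32353925e+00,
        9.25382926e-06,  1.57082234e+00]), 'qvel': array([ 0.00014371,  0.00089856,  0.00055402, -0.00099948,  0.00032966,
        0.00028416]), 'joint_efforts': array([ 2.44231414e-03, -6.86160779e+01,  4.87124670e+01,  1.73679390e-02,
        4.49647291e-05,  2.18846083e-05]), 'ee_pos': array([ 0.14516469, -0.47808233,  0.230803  ]), 'tool_rot': array([-3.10637275e+00, -4.61161915e-01,  2.59299497e-04]), 'wrist_force': array([-0.24637454,  0.54830633,  0.51393614]), 'ft_torque': array([ 0.00681331, -0.01635835, -0.00768013]), 'opening': 0.08569587135976699}
scene [[451.16578869   0.         275.90963266]
 [  0.         451.16578869 218.82233956]
 [  0.           0.           1.        ]] [ 0.95215907 -0.59449585  1.14403449]
side [[542.13357647   0.         286.05918326]
 [  0.         542.13357647 208.62338577]
 [  0.           0.           1.        ]] [ 0.44051891 -0.95040543  1.02164039]
```

View pics/scene0.png

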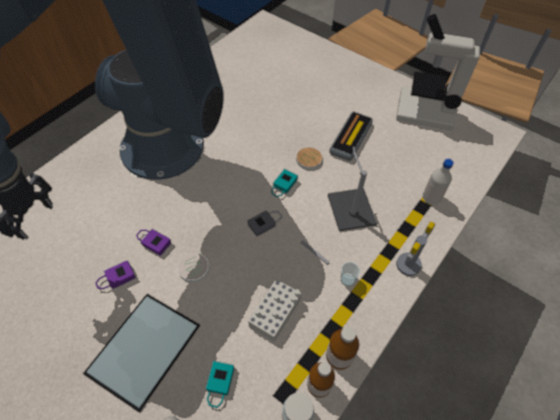

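View pics/side0.png

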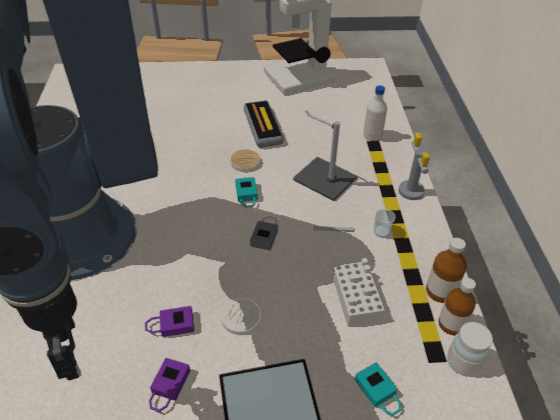

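The only grey gauge lies at scene (262,222), side (264,235). The purple ones (side 177,321 and 170,379) and the turquoise ones (246,190 and 376,384) are look-alikes. The stand is at side (330,170), the rack at (358,292), the dishes at (245,160) and (241,316), the forceps at (333,229) and the beaker at (385,223).

```bash
python3 - <<'E'
from h import *
ims=[]
for n,(cx,cy) in(("scene",(262,222)),("side",(264,235))):
    s=dict(np.load(f"pics/{n}0.npz"));P=cloud(s)
    x0,y0=cx-45,cy-45
    ims.append(cv2.resize(s["img"][y0:y0+90,x0:x0+90,::-1],(390,390),interpolation=cv2.INTER_CUBIC))
    g=s["img"].astype(int)
    c=P[cy-40:cy+40,cx-40:cx+40];
    m=(c[...,2]>.022)&(c[...,2]<.034)
    im=cv2.connectedComponents(m.astype(np.uint8))[1]
    k=im[40,40];m=im==k
    pts=c[m];print(n,"top",k,m.sum(),pts.mean(0));r=cv2.minAreaRect((pts[:,:2]*1000).astype(np.float32));print(r)
    def pr(nm,u,v):print(nm,n,P[v,u].round(3),g[v,u])
    pts={"scene":dict(bail=(277,213),dishA=(310,158),dishB=(196,266),forc=(315,252),beak=(349,275),rack=(275,308),base=(345,210),hooktop=(363,175)),"side":dict(bail=(270,221),dishA=(245,160),dishB=(241,316),forc=(333,229),beak=(385,223),rack=(358,292),base=(315,178),posttop=(336,125),tip=(308,113))}[n]
    for k,(u,v) in pts.items():pr(k,u,v)
    W=P[...,2]; 
    h=(W>.17)&(W<.215)&(P[...,0]>.4)&(P[...,0]<.8)&(abs(P[...,1])<.35)
    vv,uu=np.where(h);print("hook px",len(vv)); 
    for z0,z1 in((.18,.196),(.197,.215)):
        q=h&(W>z0)&(W<z1);print(z0,q.sum(),P[q].min(0).round(3) if q.any() else'',P[q].max(0).round(3) if q.any() else '',np.median(P[q],0).round(3))
    q=h&(W>.18);d=P[q];i=np.argsort(d[:,1]);print(d[i][::max(1,len(i)//12)].round(3))
    # base plate
    b=(W>.007)&(W<.017)&(g.sum(-1)<300)&(P[...,0]>.4)&(P[...,0]<.85)
    nn,l,stt,_=cv2.connectedComponentsWithStats(b.astype(np.uint8));k=1+stt[1:,4].argmax();print("base",cv2.minAreaRect((P[l==k][:,:2]*1000).astype(np.float32)))
cv2.imwrite("pics/c1.png",np.hstack(ims))
E
```

```text
scene top 2 376 [ 0.46718525 -0.03800564  0.02881611]
((464.980712890625, -36.31990051269531), (70.4859848022461, 56.974891662597656), 72.69927215576172)
bail scene [0.475 0.03  0.001] [97 89 85]
dishA scene [0.431 0.264 0.016] [145 117  79]
dishB scene [ 0.414 -0.261  0.016] [110 105 100]
forc scene [ 0.648 -0.013  0.009] [ 99  98 101]
beak scene [ 0.765 -0.011  0.001] [150 159 158]
rack scene [ 0.673 -0.232  0.046] [175 171 162]
base scene [0.636 0.163 0.011] [71 71 72]
hooktop scene [0.663 0.164 0.199] [80 80 81]
hook px 129
0.18 68 [0.592 0.16  0.18 ] [0.669 0.231 0.196] [0.634 0.189 0.193]
0.197 37 [0.584 0.161 0.197] [0.668 0.235 0.209] [0.66  0.168 0.205]
[[0.662 0.16  0.185]
 [0.662 0.162 0.196]
 [0.656 0.163 0.19 ]
 [0.668 0.164 0.207]
 [0.653 0.167 0.193]
 [0.665 0.169 0.208]
 [0.665 0.175 0.203]
 [0.645 0.185 0.191]
 [0.633 0.193 0.192]
 [0.618 0.202 0.194]
 [0.607 0.213 0.193]
 [0.595 0.223 0.189]
 [0.59  0.229 0.197]]
base ((647.1171264648438, 179.87413024902344), (118.7740249633789, 138.5074462890625), 48.880638122558594)
side top 3 477 [ 0.46559108 -0.04192456  0.02767
[... 325 characters left out ...]
 144 141]
rack side [ 0.665 -0.249  0.05 ] [172 168 161]
base side [0.616 0.171 0.013] [77 76 76]
posttop side [0.658 0.163 0.199] [97 96 96]
tip side [nan nan nan] [136 134 133]
hook px 161
0.18 97 [0.588 0.151 0.181] [0.667 0.229 0.196] [0.637 0.19  0.191]
0.197 39 [0.585 0.153 0.198] [0.669 0.23  0.207] [0.659 0.165 0.202]
[[0.658 0.151 0.189]
 [0.66  0.158 0.202]
 [0.659 0.161 0.191]
 [0.666 0.163 0.202]
 [0.664 0.165 0.201]
 [0.654 0.168 0.202]
 [0.65  0.172 0.186]
 [0.649 0.18  0.187]
 [0.634 0.191 0.191]
 [0.619 0.198 0.194]
 [0.61  0.21  0.191]
 [0.598 0.218 0.193]
 [0.59  0.227 0.199]]
base ((644.836181640625, 176.3837890625), (123.14654541015625, 142.0205078125), 50.19955825805664)
```

View pics/c1.png

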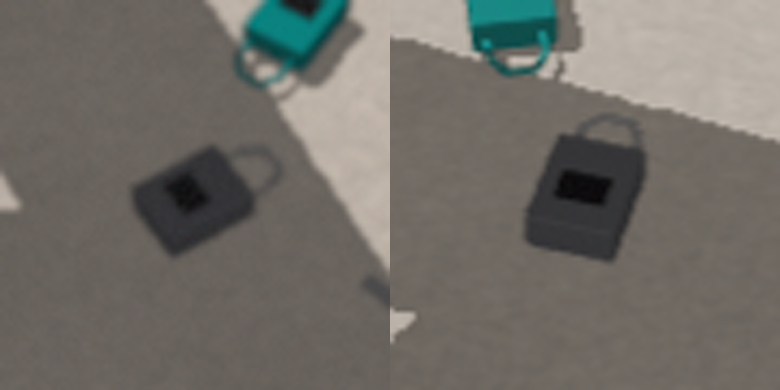

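Call:
send_rows([
  [[0.085,0.016,0.0225,-0.004,0,0,2.8],[0.085,0.016,0.0225,-0.004,0,0,2.8],[0.085,0.016,0.0225,-0.004,0,0,2.8],[0.085,0.016,0.0225,-0.004,0,0,2.8],[0.085,0.016,0.0225,-0.004,0,0,2.8]],
])

```text
time_s: 0.52
ee_pos: [0.2256, -0.3647, 0.2109]
tool_rot: [-3.027, -0.84, 0.0]
wrist_force: [-0.3, -0.4, 0.9]
opening: 0.0847
```

Call:
send_rows([
  [[0.085,0.016,0.0225,-0.004,0,0,2.8],[0.085,0.016,0.0225,-0.004,0,0,2.8],[0.085,0.016,0.0225,-0.004,0,0,2.8],[0.085,0.016,0.0225,-0.004,0,0,2.8],[0.085,0.016,0.0225,-0.004,0,0,2.8]],
])

```text
time_s: 0.93
ee_pos: [0.3057, -0.2521, 0.191]
tool_rot: [-2.902, -1.203, 0.0]
wrist_force: [0.1, -0.4, -0.5]
opening: 0.0849
```

Call:
send_rows([
  [[0.085,0.016,0.0225,-0.004,0,0,2.8],[0.085,0.016,0.0225,-0.004,0,0,2.8],[0.085,0.016,0.0225,-0.004,0,0,2.8],[0.085,0.016,0.0225,-0.004,0,0,2.8],[0.085,0.016,0.0225,-0.004,0,0,2.8]],
])

```text
time_s: 1.35
ee_pos: [0.3857, -0.1396, 0.171]
tool_rot: [-2.734, -1.548, 0.0]
wrist_force: [0.1, -0.6, -0.0]
opening: 0.0853
```

Call:
send_rows([
  [[0.085,0.016,0.021,-0.004,0,0,2.8],[0.085,0.016,0.021,-0.004,0,0,2.8],[0.085,0.016,0.021,-0.004,0,0,2.8],[0.085,0.016,0.021,-0.004,0,0,2.8],[0.085,0.016,0.021,-0.004,0,0,2.8]],
])

```text
time_s: 1.77
ee_pos: [0.4657, -0.0346, 0.1509]
tool_rot: [-2.525, -1.869, 0.001]
wrist_force: [0.0, -0.2, 1.0]
opening: 0.085
```

Call:
send_rows([
  [[0.085,0,0,0,0,0,0],[0.085,0,0,0,0,0,0],[0.085,0,0,0,0,0,0],[0.085,0,0,0,0,0,0],[0.085,0,0,0,0,0,0]],
])

```text
time_s: 2.18
ee_pos: [0.4649, -0.0366, 0.1515]
tool_rot: [2.528, 1.864, 0.0]
wrist_force: [0.5, 1.1, 0.3]
opening: 0.0845
```

```bash
cat >> h.py <<'E'
def wrist(name):
    st=manip.sense();s=manip.snapshot("wrist");cv2.imwrite(f"pics/{name}.png",s["img"][...,::-1]);return st,s,cloud(s,st)
def rep(st):
    R=cv2.Rodrigues(np.array(st["tool_rot"],float))[0]
    print("t",st["time_s"],"tcp",st["ee_pos"].round(4),"ydir",R[:,1].round(3),"yaw",np.degrees(np.arctan2(R[1,1],R[0,1])).round(1),"zdir",R[:,2].round(3),"q",st["joint_pos"].round(2),"F",st["wrist_force"].round(1),"op",round(st["opening"],4))
def top(P,z0,z1,c,r):
    m=(P[...,2]>z0)&(P[...,2]<z1)&(np.hypot(P[...,0]-c[0],P[...,1]-c[1])<r)
    n,l,s,_=cv2.connectedComponentsWithStats(m.astype(np.uint8));k=1+s[1:,4].argmax()
    p=P[l==k];print("top",len(p),p.mean(0).round(4),cv2.minAreaRect((p[:,:2]*1000).astype(np.float32)));return l==k
E
python3 - <<'E'
from h import *
st,s,P=wrist("w1");rep(st)
m=top(P,.022,.034,(.466,-.037),.06)
E
```

```text
t 2.1833 tcp [ 0.4649 -0.0366  0.1515] ydir [ 0.955 -0.296  0.   ] yaw -17.2 zdir [ 0. -0. -1.] q [-0.08  0.18 -0.29  1.11 -0.    1.79] F [0.5 1.1 0.3] op 0.0845
top 5149 [ 0.4675 -0.0344  0.0281] ((467.01361083984375, -36.671875), (70.77922821044922, 53.90717315673828), 71.40875244140625)
```

View pics/w1.png

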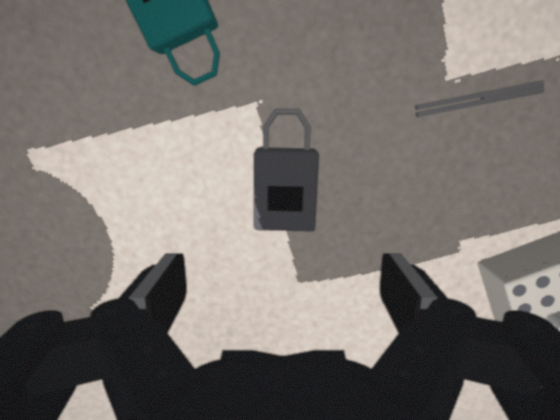

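The wrist view shows the grey gauge alone at (286,190), battery cover up and bail away from the robot. Its top is 28 mm up and 71 x 54 mm, as given. Next I tilt, go down and grip across its width.

Call:
send_rows([
  [[0.085,0.0008,0.001,-0.01,-3.8,1.24,-0.24],[0.085,0.0008,0.001,-0.01,-3.8,1.24,-0.24],[0.085,0.0008,0.001,-0.01,-3.8,1.24,-0.24],[0.085,0.0007,0.001,-0.01,-3.8,1.24,-0.24],[0.085,0.0007,0.001,-0.01,-3.8,1.24,-0.24]],
])

```text
time_s: 2.65
ee_pos: [0.4693, -0.0313, 0.1015]
tool_rot: [2.358, 1.7, -0.419]
wrist_force: [0.6, -0.5, 0.8]
opening: 0.0851
```

Call:
send_rows([
  [[0.085,0,0,-0.015,0,0,0],[0.085,0,0,-0.015,0,0,0],[0.085,0,0,-0.015,0,0,0],[0.085,0,0,-0.01,0,0,0],[0.085,0,0,-0.01,0,0,0]],
])

```text
time_s: 3.07
ee_pos: [0.4689, -0.0313, 0.0358]
tool_rot: [2.36, 1.703, -0.418]
wrist_force: [-0.7, 0.7, 0.0]
opening: 0.0846
```

Call:
send_rows([
  [[0.085,0,0,-0.01,0,0,0],[0.085,0,0,-0.01,0,0,0],[0.085,0,0,-0.0095,0,0,0],[0.085,0,0,0,0,0,0],[0.085,0,0,0,0,0,0]],
])

```text
time_s: 3.48
ee_pos: [0.4688, -0.031, 0.0065]
tool_rot: [2.359, 1.704, -0.419]
wrist_force: [-0.1, -0.0, -0.5]
opening: 0.0849
```

Call:
send_rows([
  [[0.045,0,0,0,0,0,0],[0.045,0,0,0,0,0,0],[0.045,0,0,0,0,0,0],[0.045,0,0,0,0,0,0],[0.045,0,0,0,0,0,0]],
])

```text
time_s: 3.9
ee_pos: [0.4696, -0.0308, 0.0075]
tool_rot: [2.359, 1.704, -0.416]
wrist_force: [-1.0, 1.4, 7.2]
opening: 0.0529
```

```bash
python3 - <<'E'
from h import *
rep(manip.sense())
E
```

```text
t 3.9 tcp [ 0.4696 -0.0308  0.0075] ydir [ 0.949 -0.315 -0.001] yaw -18.3 zdir [-0.108 -0.324 -0.94 ] q [ 0.14  0.45 -0.36  0.92 -0.31  2.06] F [-1.   1.4  7.2] op 0.0529
```

Call:
send_rows([
  [[0.045,0,0,0.01,0,0,0],[0.045,0,0,0.02,0,0,0],[0.045,0,0,0.02,0,0,0],[0.045,0,0,0.02,0,0,0],[0.045,0,0,0.02,0,0,0]],
])

```text
time_s: 4.32
ee_pos: [0.4689, -0.0309, 0.0985]
tool_rot: [2.359, 1.704, -0.417]
wrist_force: [0.3, -0.5, -2.1]
opening: 0.0528
```

Call:
send_rows([
  [[0.045,0,0,0,5.7,-1.88,0],[0.045,0,0,0,5.7,-1.88,0],[0.045,0,0,0,5.7,-1.88,0],[0.045,0,0,0,5.7,-1.88,0],[0.045,0,0,0,5.7,-1.88,0]],
])

```text
time_s: 4.73
ee_pos: [0.4697, -0.0309, 0.0987]
tool_rot: [-2.454, -1.775, -0.223]
wrist_force: [0.9, -1.0, -1.7]
opening: 0.0528
```

Call:
send_rows([
  [[0.045,0,0,0,5.7,-1.88,0],[0.045,0,0,0,5.7,-1.88,0],[0.045,0,0,0,5.7,-1.88,0],[0.045,0,0,0,5.7,-1.88,0],[0.045,0,0,0,5.7,-1.88,0]],
])

```text
time_s: 5.15
ee_pos: [0.4697, -0.0317, 0.0985]
tool_rot: [-2.125, -1.537, -0.78]
wrist_force: [0.3, 0.2, -1.8]
opening: 0.053
```

```bash
python3 - <<'E'
from h import *
rep(manip.sense())
E
```

```text
t 5.15 tcp [ 0.4697 -0.0317  0.0985] ydir [ 0.95  -0.313  0.001] yaw -18.3 zdir [ 0.204  0.614 -0.763] q [-0.51  0.33 -0.44  0.96  0.69  1.33] F [ 0.3  0.2 -1.8] op 0.053
```

Call:
send_rows([
  [[0.045,0,0,0,5.7,-1.88,0],[0.045,0,0,0,5.7,-1.88,0],[0.045,0,0,0,5.7,-1.88,0],[0.045,0,0,0,5.7,-1.88,0],[0.045,0,0,0,5.7,-1.88,0]],
])

```text
time_s: 5.57
ee_pos: [0.47, -0.0323, 0.098]
tool_rot: [-1.728, -1.251, -1.217]
wrist_force: [-0.7, 0.3, -2.3]
opening: 0.0526
```

Call:
send_rows([
  [[0.045,0,0,0,0,0,0],[0.045,0,0,0,0,0,0],[0.045,0,0,0,0,0,0],[0.045,0,0,0,0,0,0],[0.045,0,0,0,0,0,0]],
])

```text
time_s: 5.98
ee_pos: [0.4697, -0.0309, 0.0989]
tool_rot: [-1.73, -1.258, -1.211]
wrist_force: [0.3, -0.1, -1.7]
opening: 0.0531
```

```bash
python3 - <<'E'
from h import *
rep(manip.sense())
s=manip.snapshot("side");c=s["img"][130:330,130:400,::-1];cv2.imwrite("pics/s2.png",cv2.resize(c,None,fx=2.9,fy=2.9,interpolation=cv2.INTER_CUBIC))
P=cloud(s);q=(P[...,2]>.05)&(abs(P[...,0]-.467)<.05)&(P[...,1]>-.06)&(P[...,1]<.04)
E
```

```text
t 5.9833 tcp [ 0.4697 -0.0309  0.0989] ydir [ 0.951 -0.31   0.003] yaw -18.1 zdir [ 0.292  0.892 -0.345] q [-0.69  0.73 -0.28  1.34  1.06  0.72] F [ 0.3 -0.1 -1.7] op 0.0531
```

View pics/s2.png

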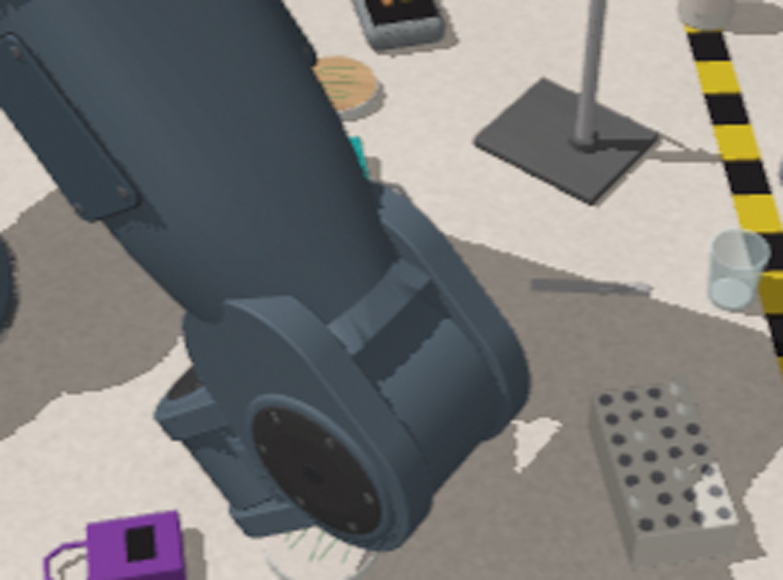

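```bash
python3 - <<'E'
from h import *
for n in("side","scene"):
    P=cloud(manip.snapshot(n))
    m=(P[...,0]>.25)&(P[...,0]<.6)&(P[...,1]>-.4)&(P[...,1]<0)&(P[...,2]>.05)
    p=P[m]
    for y in np.arange(-.4,0,.04):
        q=p[(p[:,1]>=y)&(p[:,1]<y+.04)]
        if len(q)>10: print(n,y.round(2),len(q),"z",np.percentile(q[:,2],[1,50,99]).round(3),"x",np.percentile(q[:,0],[1,99]).round(3))
E
```

```text
side -0.4 6165 z [0.188 0.391 0.473] x [0.324 0.531]
side -0.36 7028 z [0.21  0.475 0.548] x [0.271 0.504]
side -0.32 6011 z [0.244 0.555 0.646] x [0.251 0.454]
side -0.28 3936 z [0.473 0.6   0.667] x [0.252 0.416]
side -0.24 2574 z [0.506 0.639 0.674] x [0.252 0.393]
side -0.2 2499 z [0.564 0.646 0.674] x [0.255 0.377]
side -0.16 1776 z [0.532 0.627 0.67 ] x [0.317 0.412]
side -0.12 995 z [0.499 0.607 0.65 ] x [0.347 0.438]
side -0.08 159 z [0.149 0.495 0.549] x [0.342 0.483]
side -0.04 39 z [0.157 0.45  0.482] x [0.341 0.471]
scene -0.4 2597 z [0.292 0.388 0.469] x [0.332 0.535]
scene -0.36 3541 z [0.301 0.459 0.543] x [0.283 0.523]
scene -0.32 4180 z [0.324 0.536 0.645] x [0.251 0.474]
scene -0.28 4113 z [0.179 0.572 0.666] x [0.253 0.44 ]
scene -0.24 3275 z [0.169 0.606 0.674] x [0.255 0.45 ]
scene -0.2 2730 z [0.148 0.633 0.675] x [0.257 0.46 ]
scene -0.16 2881 z [0.131 0.634 0.676] x [0.275 0.502]
scene -0.12 2974 z [0.114 0.628 0.677] x [0.283 0.504]
scene -0.08 1549 z [0.069 0.544 0.677] x [0.259 0.498]
scene -0.04 355 z [0.072 0.394 0.675] x [0.254 0.495]
```

Call:
send_rows([
  [[0.045,0,0,-0.011,0,0,0],[0.045,0,0,-0.011,0,0,0],[0.045,0,0,-0.011,0,0,0],[0.045,0,0,-0.011,0,0,0],[0.045,0,0,-0.01,0,0,0]],
])

```text
time_s: 6.55
ee_pos: [0.4688, -0.0307, 0.0412]
tool_rot: [-1.729, -1.25, -1.21]
wrist_force: [-15.8, -8.7, 33.5]
opening: 0.0527
```

Call:
send_rows([
  [[0.045,0,0,-0.001,0,0,0],[0.045,0,0,0,0,0,0],[0.045,0,0,0,0,0,0],[0.045,0,0,0,0,0,0],[0.045,0,0,0,0,0,0]],
])

```text
time_s: 6.97
ee_pos: [0.4691, -0.0309, 0.0416]
tool_rot: [-1.729, -1.252, -1.21]
wrist_force: [0.1, 0.2, -2.3]
opening: 0.0524
```

Call:
send_rows([
  [[0.045,0,0,-0.001,0,0,0],[0.045,0,0,0,0,0,0],[0.045,0,0,0,0,0,0],[0.045,0,0,0,0,0,0],[0.045,0,0,0,0,0,0]],
])

```text
time_s: 7.38
ee_pos: [0.4691, -0.0309, 0.0408]
tool_rot: [-1.729, -1.252, -1.21]
wrist_force: [-0.7, -1.1, -2.2]
opening: 0.0527
```

Call:
send_rows([
  [[0.045,0,0,-0.0005,0,0,0],[0.045,0,0,0,0,0,0],[0.045,0,0,0,0,0,0],[0.045,0,0,0,0,0,0],[0.045,0,0,0,0,0,0]],
])

```text
time_s: 7.8
ee_pos: [0.4691, -0.0309, 0.0404]
tool_rot: [-1.729, -1.251, -1.21]
wrist_force: [0.0, -0.8, 1.3]
opening: 0.0528
```

Call:
send_rows([
  [[0.045,0,0,-0.0005,0,0,0],[0.045,0,0,0,0,0,0],[0.045,0,0,0,0,0,0],[0.045,0,0,0,0,0,0],[0.045,0,0,0,0,0,0]],
])

```text
time_s: 8.22
ee_pos: [0.4692, -0.0308, 0.0403]
tool_rot: [-1.729, -1.25, -1.211]
wrist_force: [-0.8, -1.3, 10.7]
opening: 0.0529
```

Call:
send_rows([
  [[0.045,0,0,-0.0005,0,0,0],[0.045,0,0,0,0,0,0],[0.045,0,0,0,0,0,0],[0.045,0,0,0,0,0,0],[0.045,0,0,0,0,0,0]],
])

```text
time_s: 8.63
ee_pos: [0.4693, -0.0308, 0.0403]
tool_rot: [-1.729, -1.249, -1.211]
wrist_force: [-3.6, -1.4, 18.0]
opening: 0.0527
```

```bash
python3 - <<'E'
from h import *
st,s,P=wrist("w3");rep(st)
E
```

```text
t 8.6333 tcp [ 0.4693 -0.0308  0.0403] ydir [ 0.95  -0.312 -0.002] yaw -18.2 zdir [ 0.293  0.894 -0.34 ] q [-0.69  0.83 -0.29  1.24  1.06  0.71] F [-3.6 -1.4 18. ] op 0.0527
```

View pics/w3.png

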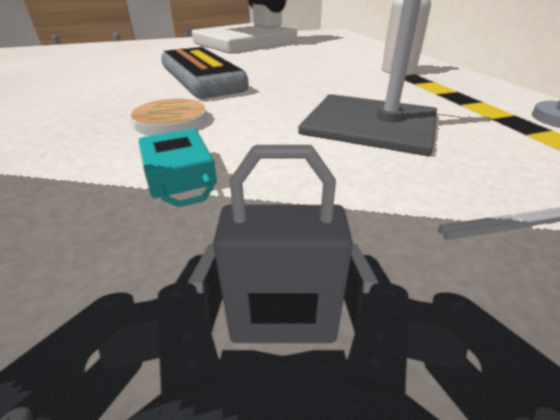

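The gauge presses foot down with 18 N and looks upright in the wrist view (case 217–350 across, bail above). I release it and back off along the tool axis.

Call:
send_rows([
  [[0.045,0,0,0.0005,0,0,0],[0.06,0,0,0,0,0,0],[0.07,0,0,0,0,0,0],[0.085,0,0,0,0,0,0],[0.085,0,0,0,0,0,0]],
])

```text
time_s: 9.1
ee_pos: [0.469, -0.0309, 0.0397]
tool_rot: [-1.729, -1.252, -1.21]
wrist_force: [0.2, 0.1, 0.9]
opening: 0.0848
```

Call:
send_rows([
  [[0.085,0,0,0,0,0,0],[0.085,0,0,0,0,0,0],[0.085,-0.003,-0.009,0.0034,0,0,0],[0.085,-0.0045,-0.0134,0.0051,0,0,0],[0.085,-0.0045,-0.0134,0.0051,0,0,0]],
])

```text
time_s: 9.52
ee_pos: [0.4567, -0.0668, 0.0536]
tool_rot: [-1.728, -1.252, -1.21]
wrist_force: [0.4, -0.3, 0.9]
opening: 0.085
```

Call:
send_rows([
  [[0.085,-0.006,-0.0179,0.0068,0,0,0],[0.085,-0.006,-0.0179,0.0068,0,0,0],[0.085,-0.006,-0.0179,0.0068,0,0,0],[0.085,0,0,0,0,0,0],[0.085,0,0,0,0,0,0]],
])

```text
time_s: 9.93
ee_pos: [0.4392, -0.1212, 0.0736]
tool_rot: [-1.73, -1.251, -1.211]
wrist_force: [0.5, 1.1, -1.1]
opening: 0.0848
```

```bash
python3 - <<'E'
from h import *
st,s,P=wrist("w4");rep(st)
for z0,z1 in((.02,.06),(.062,.076),(.078,.1)):
    try:
        m=top(P,z0,z1,(.467,-.037),.06)
        p=P[m];print(z0,p.min(0).round(4),p.max(0).round(4))
    except Exception as e:print(e)
E
```

```text
t 9.9333 tcp [ 0.4392 -0.1212  0.0736] ydir [ 0.95  -0.313 -0.001] yaw -18.2 zdir [ 0.293  0.893 -0.341] q [-0.86  0.88 -0.11  1.54  0.94  0.52] F [ 0.5  1.1 -1.1] op 0.0848
top 3207 [ 0.4628 -0.0501  0.041 ] ((463.029541015625, -49.4081916809082), (5.5184006690979, 54.101356506347656), 71.96378326416016)
0.02 [ 0.4379 -0.0588  0.02  ] [ 0.4896 -0.0384  0.06  ]
top 2097 [ 0.465  -0.0436  0.0686] ((466.24664306640625, -39.54253387451172), (25.596752166748047, 53.86008834838867), 72.02732849121094)
0.062 [ 0.438  -0.0587  0.062 ] [ 0.4949 -0.0199  0.0759]
top 540 [ 0.4667 -0.0387  0.0905] ((466.6991882324219, -38.511383056640625), (4.148519992828369, 39.60803985595703), 71.68146514892578)
0.078 [ 0.448  -0.0459  0.078 ] [ 0.4859 -0.0311  0.1   ]
```

View pics/w4.png

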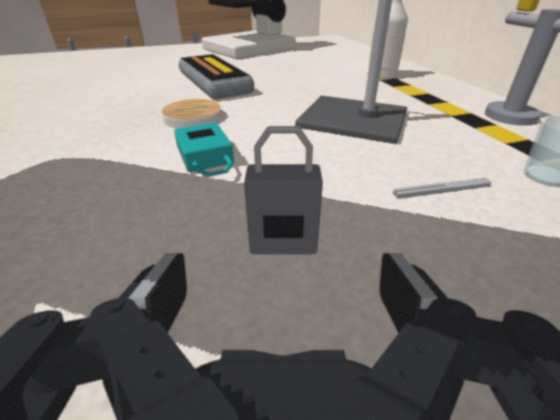

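Standing free and upright: top at 70 mm, centre (0.467, −0.0385), dial toward 72°. Now I swing the tool vertical and go above it.

Call:
send_rows([
  [[0.085,0,0,0.02,-5.54,1.8,0],[0.085,0,0,0.02,-5.54,1.8,0],[0.085,0,0,0.02,-5.54,1.8,0],[0.085,0,0,0.02,-5.54,1.8,0],[0.085,0,0,0.02,-5.54,1.8,0]],
])

```text
time_s: 10.4
ee_pos: [0.4391, -0.1197, 0.171]
tool_rot: [-2.104, -1.525, -0.803]
wrist_force: [0.5, 0.3, 0.1]
opening: 0.0848
```

Call:
send_rows([
  [[0.085,0.0055,0.0165,0,-5.54,1.8,0],[0.085,0.0055,0.0165,0,-5.54,1.8,0],[0.085,0.0055,0.0165,0,-5.54,1.8,0],[0.085,0.0055,0.0165,0,-5.54,1.8,0],[0.085,0.0055,0.0165,0,-5.54,1.8,0]],
])

```text
time_s: 10.82
ee_pos: [0.4668, -0.0363, 0.1708]
tool_rot: [-2.43, -1.762, -0.274]
wrist_force: [0.5, -0.7, -1.3]
opening: 0.0848
```

Call:
send_rows([
  [[0.085,0,0,0,-5.54,1.8,0],[0.085,0,0,0,-5.54,1.8,0],[0.085,0,0,0,0,0,0],[0.085,0,0,0,0,0,0],[0.085,0,0,0,0,0,0]],
])

```text
time_s: 11.23
ee_pos: [0.4661, -0.0372, 0.1695]
tool_rot: [-2.53, -1.836, -0.03]
wrist_force: [-0.2, -0.1, 0.7]
opening: 0.0851
```

```bash
python3 - <<'E'
from h import *
st,s,P=wrist("w5");rep(st)
for z0,z1 in((.062,.076),(.093,.11)):
    m=top(P,z0,z1,(.467,-.037),.06)
for n in("scene","side"):
    P=cloud(manip.snapshot(n));top(P,.062,.076,(.467,-.037),.05)
E
```

```text
t 11.2333 tcp [ 0.4661 -0.0372  0.1695] ydir [ 0.951 -0.31  -0.001] yaw -18.1 zdir [ 0.007  0.024 -1.   ] q [-0.1   0.16 -0.25  1.15  0.02  1.79] F [-0.2 -0.1  0.7] op 0.0851
top 1847 [ 0.4682 -0.0345  0.0697] ((467.28179931640625, -36.75019836425781), (27.745437622070312, 54.294189453125), 70.02550506591797)
top 360 [ 0.4677 -0.0364  0.1008] ((467.6521301269531, -37.014198303222656), (5.334856033325195, 34.31625747680664), 71.8246841430664)
top 130 [ 0.4672 -0.0415  0.0702] ((466.2729187011719, -38.56699752807617), (26.102521896362305, 55.339176177978516), 73.6471939086914)
top 194 [ 0.4661 -0.0438  0.0694] ((465.70721435546875, -41.43169021606445), (30.459203720092773, 53.1214485168457), 69.45281219482422)
```

Call:
send_rows([
  [[0.085,0.0005,0,-0.02,-1.3,0.43,0],[0.085,0.0005,0,-0.02,0,0,0],[0.085,0,0,-0.02,0,0,0],[0.085,0,0,-0.015,0,0,0],[0.085,0,0,-0.015,0,0,0]],
])

```text
time_s: 11.8
ee_pos: [0.467, -0.0386, 0.0789]
tool_rot: [-2.545, -1.842, 0.002]
wrist_force: [0.6, -0.0, -0.1]
opening: 0.0852
```

Call:
send_rows([
  [[0.085,0,0,-0.012,0,0,0],[0.085,0,0,-0.01,0,0,0],[0.085,0,0,-0.01,0,0,0],[0.085,0,0,-0.0075,0,0,0],[0.085,0,0,0,0,0,0]],
])

```text
time_s: 12.22
ee_pos: [0.4665, -0.0384, 0.0392]
tool_rot: [-2.544, -1.842, 0.004]
wrist_force: [-0.7, -0.6, -0.9]
opening: 0.0852
```

Call:
send_rows([
  [[0.085,0,0,0,0,0,0],[0.045,0,0,0,0,0,0],[0.045,0,0,0,0,0,0],[0.045,0,0,0,0,0,0],[0.045,0,0,0,0,0,0]],
])

```text
time_s: 12.63
ee_pos: [0.468, -0.0379, 0.0413]
tool_rot: [2.542, 1.843, -0.001]
wrist_force: [-1.5, -0.1, 9.1]
opening: 0.0531
```

Call:
send_rows([
  [[0.045,0,0,0,0,0,0],[0.045,0,0,0.01,0,0,0],[0.045,0,0,0.015,0,0,0],[0.045,0,0,0.015,0,0,0],[0.045,0,0,0.01,0,0,0]],
])

```text
time_s: 13.05
ee_pos: [0.4679, -0.0378, 0.0919]
tool_rot: [2.542, 1.843, -0.001]
wrist_force: [0.4, 0.1, -2.3]
opening: 0.0529
```

```bash
python3 - <<'E'
from h import *
st,s,P=wrist("w6");rep(st)
for n in("scene","side"):
    s=manip.snapshot(n);P=cloud(s)
    if n=="side":cv2.imwrite("pics/s6.png",cv2.resize(s["img"][100:300,170:440,::-1],None,fx=2.9,fy=2.9,interpolation=cv2.INTER_CUBIC))
E
```

```text
t 13.05 tcp [ 0.4679 -0.0378  0.0919] ydir [ 0.95  -0.311  0.001] yaw -18.1 zdir [ 0.001 -0.002 -1.   ] q [-0.08  0.23 -0.38  0.96 -0.    1.81] F [ 0.4  0.1 -2.3] op 0.0529
```

View pics/s6.png

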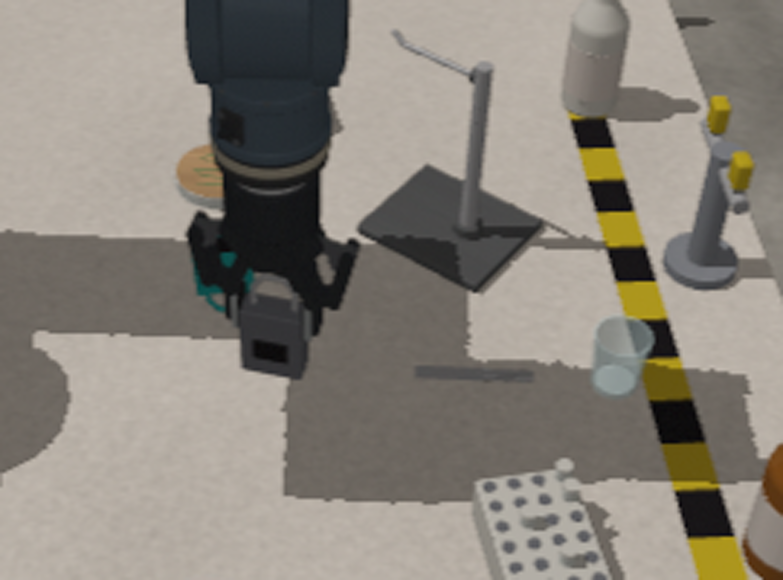

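Call:
send_rows([
  [[0.045,0.006,0.01,0.035,0,0,0],[0.045,0.01,0.015,0.035,0,0,0],[0.045,0.012,0.017,0.03,0,0,0],[0.045,0.014,0.02,0.03,0,0,0],[0.045,0.014,0.02,0.025,0,0,0]],
])

```text
time_s: 13.62
ee_pos: [0.5239, 0.045, 0.2469]
tool_rot: [2.543, 1.843, -0.001]
wrist_force: [1.2, -0.6, -2.7]
opening: 0.0528
```

Call:
send_rows([
  [[0.045,0.016,0.022,0.025,0,0,0],[0.045,0.016,0.022,0.02,0,0,0],[0.045,0.016,0.022,0.015,0,0,0],[0.045,0.014,0.02,0.01,0,0,0],[0.045,0.014,0.02,0.003,0,0,0]],
])

```text
time_s: 14.03
ee_pos: [0.6005, 0.1516, 0.319]
tool_rot: [2.542, 1.843, -0.001]
wrist_force: [-0.4, -1.0, -2.2]
opening: 0.0533
```

Call:
send_rows([
  [[0.045,0,0,0,0,0,0],[0.045,0,0,0,0,0,0],[0.045,0,0,0,0,0,0],[0.045,0,0,0,0,0,0],[0.045,0,0,0,0,0,0]],
])

```text
time_s: 14.45
ee_pos: [0.5991, 0.1494, 0.3185]
tool_rot: [2.543, 1.842, -0.002]
wrist_force: [0.1, 0.9, -1.5]
opening: 0.0527
```

```bash
python3 - <<'E'
from h import *
def fit(P,n):
    W=P[...,2]
    m=(W>.18)&(W<.2)&(np.hypot(P[...,0]-.62,P[...,1]-.2)<.035)
    p=P[m]
    if len(p)<10: print(n,"few",len(p));return
    vx,vy,x0,y0=cv2.fitLine(p[:,:2].astype(np.float32),cv2.DIST_HUBER,0,1e-4,1e-4).ravel()
    yt=y0+vy/vx*(.62-x0);print(n,len(p),"yaw",np.degrees(np.arctan2(vy,vx)).round(1),"y at x=.62:",yt.round(4),"zmed",np.median(p[:,2]).round(4),"ends",p[p[:,0].argmin()].round(3),p[p[:,0].argmax()].round(3))
    t=P[(W>.198)&(W<.21)&(np.hypot(P[...,0]-.588,P[...,1]-.23)<.02)];print(" tip",len(t),t.mean(0).round(4) if len(t) else'')
    t=P[(W>.2)&(W<.212)&(np.hypot(P[...,0]-.661,P[...,1]-.165)<.025)];print(" post",len(t),t.mean(0).round(4) if len(t) else '',cv2.minEnclosingCircle(t[:,:2].astype(np.float32)) if len(t) else '')
st,s,P=wrist("w7");rep(st);fit(P,"wrist")
for n in("scene","side"):
    fit(cloud(dict(np.load(f"pics/{n}0.npz"))),n)
E
```

```text
t 14.45 tcp [0.5991 0.1494 0.3185] ydir [ 0.95  -0.312 -0.   ] yaw -18.2 zdir [-0.001 -0.002 -1.   ] q [ 0.25  0.5   0.6   1.67 -0.    2.13] F [ 0.1  0.9 -1.5] op 0.0527
wrist 668 yaw -41.0 y at x=.62: 0.2052 zmed 0.1928 ends [0.595 0.224 0.195] [0.65  0.183 0.191]
 tip 76 [0.5906 0.2307 0.1999]
 post 326 [0.6621 0.1689 0.2049] ((0.662362813949585, 0.16854214668273926), 0.00800363253802061)
scene 44 yaw -41.1 y at x=.62: 0.2024 zmed 0.193 ends [0.595 0.223 0.193] [0.645 0.185 0.191]
 tip 5 [0.5887 0.2308 0.2009]
 post 25 [0.6609 0.1678 0.2057] ((0.660488486289978, 0.16876134276390076), 0.008945299312472343)
side 56 yaw -42.8 y at x=.62: 0.2014 zmed 0.1913 ends [0.596 0.222 0.19 ] [0.646 0.176 0.189]
 tip 6 [0.5878 0.2272 0.1995]
 post 24 [0.6611 0.1658 0.2031] ((0.6610921621322632, 0.1656826138496399), 0.009097692556679249)
```

View pics/w7.png

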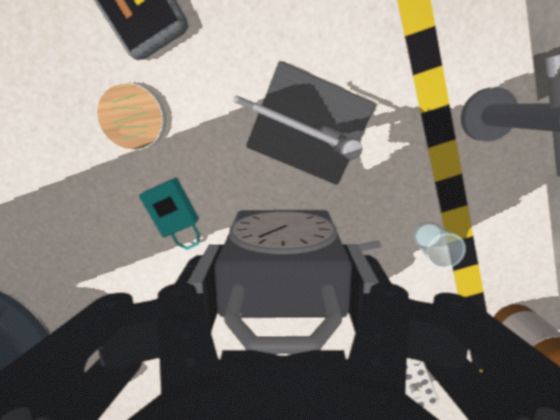

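The wrist view shows the hook from (238,98) to the post at (350,148), and the held gauge with its dial facing outward of the gripper. The wrist fit puts the post at (0.662, 0.1685) with yaw −41.0°, and the other cameras agree within 3 mm. I turn by 67° and go outside the tip.

Call:
send_rows([
  [[0.045,-0.0036,0.0104,0,0,0,6.72],[0.045,-0.0036,0.0104,0,0,0,6.72],[0.045,-0.0036,0.0104,0,0,0,6.72],[0.045,-0.0036,0.0104,0,0,0,6.72],[0.045,-0.0036,0.0104,0,0,0,6.72]],
])

```text
time_s: 14.92
ee_pos: [0.5811, 0.2021, 0.3188]
tool_rot: [1.895, 2.504, -0.001]
wrist_force: [0.7, 0.5, -2.3]
opening: 0.0528
```

Call:
send_rows([
  [[0.045,-0.0036,0.0104,0,0,0,6.72],[0.045,-0.0036,0.0104,0,0,0,6.72],[0.045,-0.0036,0.0104,0,0,0,6.72],[0.045,-0.0036,0.0104,0,0,0,6.72],[0.045,-0.0036,0.0104,0,0,0,6.72]],
])

```text
time_s: 15.33
ee_pos: [0.5632, 0.2541, 0.3188]
tool_rot: [1.09, 2.944, -0.001]
wrist_force: [0.3, -0.3, -2.2]
opening: 0.0532
```

Call:
send_rows([
  [[0.045,0,0,-0.01,0,0,0],[0.045,0,0,-0.025,0,0,0],[0.045,0,0,-0.025,0,0,0],[0.045,0,0,-0.025,0,0,0],[0.045,0,0,-0.025,0,0,0]],
])

```text
time_s: 15.75
ee_pos: [0.5632, 0.2536, 0.2077]
tool_rot: [1.098, 2.941, -0.0]
wrist_force: [-0.1, 0.8, -2.0]
opening: 0.053
```

Call:
send_rows([
  [[0.045,0,0,-0.025,0,0,0],[0.045,0,0,-0.02,0,0,0],[0.045,0,0,-0.015,0,0,0],[0.045,0,0,0,0,0,0],[0.045,0,0,0,0,0,0]],
])

```text
time_s: 16.17
ee_pos: [0.5631, 0.2536, 0.1486]
tool_rot: [1.098, 2.942, -0.002]
wrist_force: [-0.4, -0.3, -1.7]
opening: 0.0531
```

```bash
python3 - <<'E'
from h import *
st=manip.sense();rep(st)
ims=[]
for n,(x,y) in(("scene",(350,180)),("side",(310,130))):
    s=manip.snapshot(n);P=cloud(s)
    ims.append(cv2.resize(s["img"][y-65:y+65,x-65:x+65,::-1],(400,400),interpolation=cv2.INTER_CUBIC))
    y=np.array([np.cos(np.radians(49)),np.sin(np.radians(49))]);d=P[...,:2]-st["ee_pos"][:2];a=d@y;b=d@np.array([y[1],-y[0]])
    for nm,z0,z1 in(("case",.07,.18),("bail",.183,.215)):
        m=(P[...,2]>z0)&(P[...,2]<z1)&(abs(a)<.028)&(abs(b)<.03);p=P[m]
        if len(p):print(n,nm,len(p),"y",a[m].min().round(4),a[m].max().round(4),"x",b[m].min().round(4),b[m].max().round(4),"z",p[:,2].min().round(4),p[:,2].max().round(4))
cv2.imwrite("pics/i8.png",np.hstack(ims))
E
```

```text
t 16.1667 tcp [0.5631 0.2536 0.1486] ydir [ 0.655  0.755 -0.001] yaw 49.1 zdir [ 0.001 -0.002 -1.   ] q [ 0.42  0.48  0.14  1.23 -0.    1.14] F [-0.4 -0.3 -1.7] op 0.0531
scene case 330 y -0.0279 0.0275 x -0.0136 0.0171 z 0.1091 0.18
scene bail 52 y -0.0269 0.0277 x -0.014 0.0105 z 0.1837 0.2136
side case 350 y -0.0278 0.0276 x -0.0135 0.0168 z 0.1079 0.18
side bail 57 y -0.028 0.028 x -0.0101 0.0157 z 0.183 0.2145
```

View pics/i8.png

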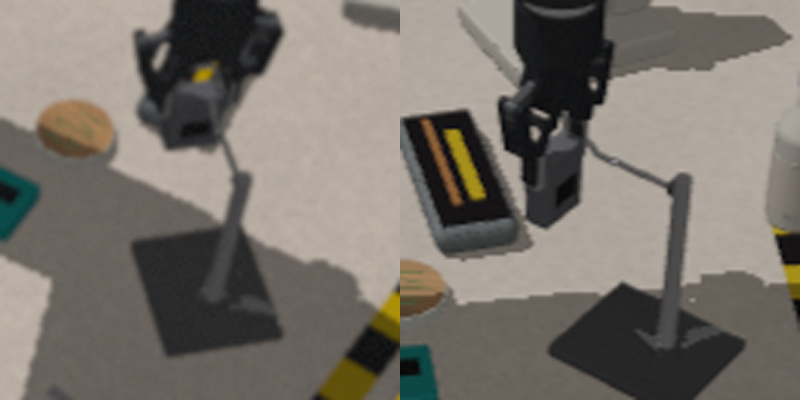

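Call:
send_rows([
  [[0.045,0.0059,-0.0051,0,0,0,0],[0.045,0.0059,-0.0051,0,0,0,0],[0.045,0.0059,-0.0051,0,0,0,0],[0.045,0.0059,-0.0051,0,0,0,0],[0.045,0.0059,-0.0051,0,0,0,0]],
])

```text
time_s: 16.68
ee_pos: [0.5939, 0.2279, 0.1486]
tool_rot: [1.098, 2.941, -0.001]
wrist_force: [-0.1, -0.5, -1.5]
opening: 0.0533
```

Call:
send_rows([
  [[0.045,0.0059,-0.0051,0,0,0,0],[0.045,0.0059,-0.0051,0,0,0,0],[0.045,0.0059,-0.0051,0,0,0,0],[0.045,0.0059,-0.0051,0,0,0,0],[0.045,0.0059,-0.0051,0,0,0,0]],
])

```text
time_s: 17.1
ee_pos: [0.6231, 0.2026, 0.1484]
tool_rot: [1.098, 2.942, -0.001]
wrist_force: [-1.3, -0.7, -3.0]
opening: 0.0528
```

Call:
send_rows([
  [[0.045,0,0,-0.002,0,0,0],[0.045,0,0,-0.002,0,0,0],[0.045,0,0,-0.002,0,0,0],[0.045,0,0,-0.002,0,0,0],[0.045,0,0,0,0,0,0]],
])

```text
time_s: 17.52
ee_pos: [0.622, 0.2034, 0.14]
tool_rot: [1.097, 2.943, -0.002]
wrist_force: [-0.4, 1.2, -2.4]
opening: 0.0532
```

```bash
python3 - <<'E'
from h import *
st=manip.sense();rep(st)
ims=[]
for n,(x,y) in(("scene",(350,180)),("side",(320,130))):
    s=manip.snapshot(n)
    ims.append(cv2.resize(s["img"][y-50:y+50,x-50:x+50,::-1],(400,400),interpolation=cv2.INTER_CUBIC))
cv2.imwrite("pics/i9.png",np.hstack(ims))
E
```

```text
t 17.5167 tcp [0.622  0.2034 0.14  ] ydir [ 0.655  0.756 -0.001] yaw 49.1 zdir [ 0.001 -0.001 -1.   ] q [ 0.32  0.56  0.25  1.26 -0.    1.03] F [-0.4  1.2 -2.4] op 0.0532
```

View pics/i9.png

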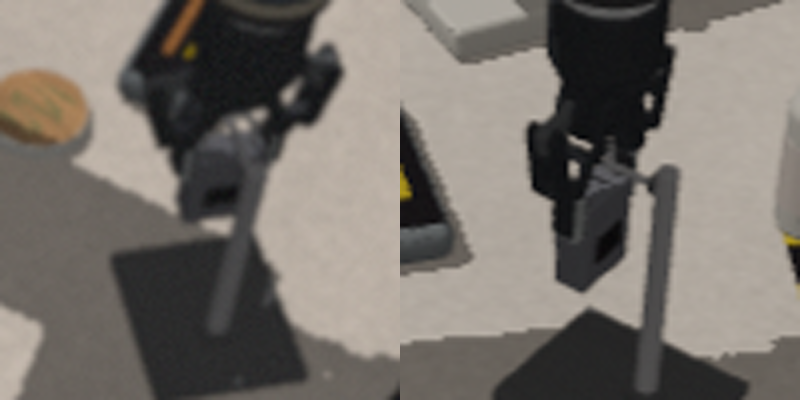

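The rod enters the bail opening and nothing touches yet. I lower to contact.

Call:
send_rows([
  [[0.045,0,0,-0.001,0,0,0],[0.045,0,0,0,0,0,0],[0.045,0,0,-0.001,0,0,0],[0.045,0,0,0,0,0,0],[0.045,0,0,0,0,0,0]],
])

```text
time_s: 18.03
ee_pos: [0.6225, 0.2032, 0.1384]
tool_rot: [1.098, 2.942, -0.001]
wrist_force: [-0.3, -0.8, -1.8]
opening: 0.0532
```

Call:
send_rows([
  [[0.045,0,0,-0.0007,0,0,0],[0.045,0,0,0,0,0,0],[0.045,0,0,0,0,0,0],[0.045,0,0,0,0,0,0],[0.045,0,0,0,0,0,0]],
])

```text
time_s: 18.45
ee_pos: [0.6225, 0.2032, 0.1378]
tool_rot: [1.097, 2.942, -0.001]
wrist_force: [0.4, 0.1, -2.0]
opening: 0.0531
```

Call:
send_rows([
  [[0.045,0,0,-0.0007,0,0,0],[0.045,0,0,0,0,0,0],[0.045,0,0,0,0,0,0],[0.045,0,0,0,0,0,0],[0.045,0,0,0,0,0,0]],
])

```text
time_s: 18.87
ee_pos: [0.6225, 0.2032, 0.1371]
tool_rot: [1.098, 2.942, -0.001]
wrist_force: [0.7, -0.1, -1.6]
opening: 0.0533
```

Call:
send_rows([
  [[0.045,0,0,-0.0007,0,0,0],[0.045,0,0,0,0,0,0],[0.045,0,0,0,0,0,0],[0.045,0,0,0,0,0,0],[0.045,0,0,0,0,0,0]],
])

```text
time_s: 19.28
ee_pos: [0.6225, 0.2032, 0.1364]
tool_rot: [1.098, 2.942, -0.001]
wrist_force: [-1.1, -0.4, -2.2]
opening: 0.053
```

Call:
send_rows([
  [[0.045,0,0,-0.0005,0,0,0],[0.045,0,0,0,0,0,0],[0.045,0,0,0,0,0,0],[0.045,0,0,0,0,0,0],[0.045,0,0,0,0,0,0]],
])

```text
time_s: 19.7
ee_pos: [0.6225, 0.2032, 0.136]
tool_rot: [1.097, 2.942, -0.001]
wrist_force: [0.2, -0.4, -0.9]
opening: 0.0533
```

Call:
send_rows([
  [[0.045,0,0,-0.0005,0,0,0],[0.045,0,0,0,0,0,0],[0.045,0,0,0,0,0,0],[0.045,0,0,0,0,0,0],[0.045,0,0,0,0,0,0]],
])

```text
time_s: 20.12
ee_pos: [0.6226, 0.2032, 0.1356]
tool_rot: [1.097, 2.942, -0.0]
wrist_force: [-0.3, -0.8, 4.4]
opening: 0.0528
```

Call:
send_rows([
  [[0.054,0,0,0,0,0,0],[0.058,0,0,0,0,0,0],[0.066,0,0,0,0,0,0],[0.075,0,0,0,0,0,0],[0.085,0,0,0,0,0,0]],
])

```text
time_s: 20.53
ee_pos: [0.6224, 0.2032, 0.1352]
tool_rot: [1.098, 2.942, -0.001]
wrist_force: [0.6, -0.9, -0.3]
opening: 0.0842
```

Call:
send_rows([
  [[0.085,0,0,0,0,0,0],[0.085,0,0,0,0,0,0],[0.085,0,0,0,0,0,0],[0.085,0,0,0,0,0,0],[0.085,0,0,0,0,0,0]],
])

```text
time_s: 20.95
ee_pos: [0.6225, 0.2032, 0.1354]
tool_rot: [1.097, 2.942, -0.001]
wrist_force: [0.4, -0.4, 0.6]
opening: 0.0845
```

```bash
python3 - <<'E'
from h import *
st=manip.sense();rep(st)
s=manip.snapshot("side");w=manip.snapshot("wrist")
a=cv2.resize(s["img"][70:190,260:380,::-1],(400,400),interpolation=cv2.INTER_CUBIC)
b=cv2.resize(w["img"][...,::-1],(400,300));b=cv2.copyMakeBorder(b,0,100,0,0,cv2.BORDER_CONSTANT)
cv2.imwrite("pics/i10.png",np.hstack([a,b]))
E
```

```text
t 20.95 tcp [0.6225 0.2032 0.1354] ydir [0.655 0.756 0.   ] yaw 49.1 zdir [ 0.001 -0.001 -1.   ] q [ 0.32  0.57  0.24  1.24 -0.    1.03] F [ 0.4 -0.4  0.6] op 0.0845
```

View pics/i10.png

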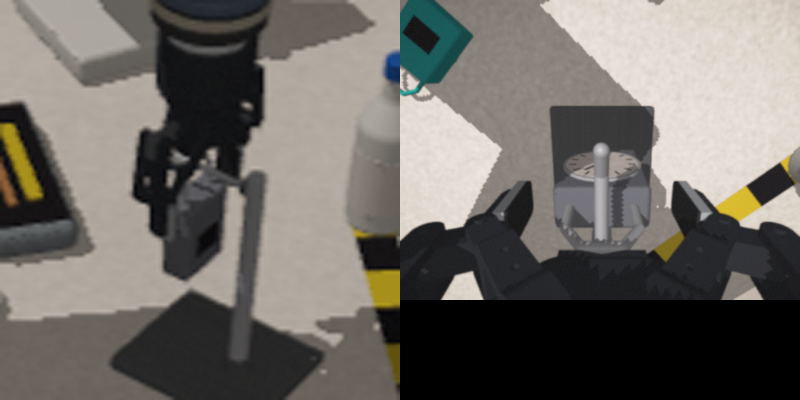

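It hangs: the wrist view shows the rod running through the bail at (600,215), the tip out at (600,150) and the dial outward. I go straight up.

Call:
send_rows([
  [[0.085,0,0,0.008,0,0,0],[0.085,0,0,0.012,0,0,0],[0.085,0,0,0.02,0,0,0],[0.085,0,0,0.03,0,0,0],[0.085,0,0,0.03,0,0,0]],
])

```text
time_s: 21.47
ee_pos: [0.6219, 0.203, 0.2368]
tool_rot: [1.098, 2.943, -0.002]
wrist_force: [1.5, 0.5, -0.4]
opening: 0.0849
```

Call:
send_rows([
  [[0.085,0,0,0.03,0,0,0],[0.085,0,0,0.03,0,0,0],[0.085,0,0,0.02,0,0,0],[0.085,0,0,0,0,0,0],[0.085,0,0,0,0,0,0]],
])

```text
time_s: 21.88
ee_pos: [0.623, 0.2034, 0.3168]
tool_rot: [1.097, 2.94, 0.002]
wrist_force: [0.4, -0.2, -0.5]
opening: 0.0849
```

Call:
send_rows([
  [[0.085,0,0,0,0,0,0],[0.085,0,0,0,0,0,0],[0.085,0,0,0,0,0,0],[0.085,0,0,0,0,0,0],[0.085,0,0,0,0,0,0]],
])

```text
time_s: 22.3
ee_pos: [0.6223, 0.2031, 0.315]
tool_rot: [1.098, 2.942, -0.002]
wrist_force: [-0.7, -0.1, -0.2]
opening: 0.0856
```

```bash
python3 - <<'E'
from h import *
a=np.radians(-41);X=np.array([np.cos(a),np.sin(a)]);Y=np.array([-X[1],X[0]]);o=np.array([.6619,.168])
for k in range(2):
    st,s,P=wrist(f"w11_{k}")
    if k==0: rep(st)
    d=P[...,:2]-o;x=d@X;y=d@Y;W=P[...,2]
    m=(W>.155)&(W<.175)&(abs(y)<.05)&(x>-.1)&(x<-.02)
    p=np.stack([x[m],y[m]],1);print("casetop",m.sum(),"x",np.percentile(x[m],[1,99]).round(4),"y",np.percentile(y[m],[1,99]).round(4),"z",np.percentile(W[m],[1,50,99]).round(4),cv2.minAreaRect((p*1000).astype(np.float32)))
    m=(W>.194)&(W<.206)&(abs(y)<.03)&(x>-.09)&(x<-.015);print("bailtop",m.sum(),x[m].mean().round(4),y[m].mean().round(4),W[m].max().round(4))
s=manip.snapshot("side")
S=cv2.resize(s["img"][70:190,260:380,::-1],(400,400),interpolation=cv2.INTER_CUBIC)
w=cv2.resize(cv2.imread("pics/w11_1.png"),(400,300));cv2.imwrite("pics/i11.png",np.hstack([S,cv2.copyMakeBorder(w,0,100,0,0,cv2.BORDER_CONSTANT)]))
for n in("scene","side"):
    b=manip.snapshot(n)["img"].astype(int);a0=np.load(f"pics/{n}0.npz")["img"].astype(int)
    for nm,(u,v) in {"scene":dict(A=(310,158),B=(196,266),forc=(315,252),beak=(349,275)),"side":dict(A=(245,160),B=(241,316),forc=(333,229),beak=(385,223))}[n].items():
        D=lambda I:I[v-14:v+14,u-14:u+14].astype(np.float32).mean(-1)
        sh,r=cv2.phaseCorrelate(D(a0),D(b));print(n,nm,np.round(sh,2),round(r,2))
E
```

```text
t 22.3 tcp [0.6223 0.2031 0.315 ] ydir [ 0.655  0.756 -0.001] yaw 49.1 zdir [ 0.001 -0.001 -1.   ] q [ 0.32  0.61  0.76  1.73 -0.    1.03] F [-0.7 -0.1 -0.2] op 0.0856
casetop 1227 x [-0.0665 -0.0392] y [-0.0258  0.0269] z [0.156  0.1645 0.1701] ((-53.02261734008789, 0.8403701782226562), (53.74391174316406, 28.03084945678711), 89.46170043945312)
bailtop 245 -0.0583 0.0005 0.1998
casetop 1226 x [-0.0665 -0.0392] y [-0.0257  0.0269] z [0.1559 0.1646 0.1705] ((-53.16477584838867, 0.8654079437255859), (28.292158126831055, 54.089805603027344), 0.780903697013855)
bailtop 236 -0.0581 0.0007 0.1995
scene A [ 0.12 -0.52] 0.38
scene B [-0.09 -0.98] 0.33
scene forc [-0.09 -0.39] 0.57
scene beak [0.74 0.64] 0.66
side A [-0.03 -0.31] 0.57
side B [1.19 0.03] 0.36
side forc [0.95 0.28] 0.44
side beak [0.12 0.33] 0.85
```

```bash
python3 -c "
from cell import manip
print(manip.hand_in())"
```

```text
the job is handed in; nothing more can be done
None
```

The hygrometer now hangs by its bail on the hook, let go, with the dial facing outward. I handed the job in at about 22.5 s; no verdict is reported.

- **Standing it up:** I gripped it across its width with the tool tilted 20°, turned it 90° and set it on its foot. After release the wrist camera showed it free and upright, with its top at 70 mm. A brief 33 N contact occurred while lowering it. That is a wrist reading, within the 120 N limit, and it faded at once.
- **Hanging it:** I took hold again from above, turned it 67°, passed the bail over the hook tip, lowered it until it touched the rod, opened the fingers and went straight up.
- **Final checks (in the stand's frame):**
  - The case centre is at x = −53 mm, y = +1 mm, with the dial within about 1° of square.
  - The case top is at 164.5 mm (expected 165) and the bail top at about 200 mm (nominally 198).
  - Two readings about 0.05 s apart agreed to 0.2 mm, and the wrist force was near zero.
- **Bystanders:** Image comparison with the start shows the dishes, forceps and beaker shifted by about 1 pixel at most (roughly 3 mm). The match quality was low for the dishes, so those figures are weak.
- **Not seen:** The last check picture was refused because the 12-picture limit was reached, so the final state rests on those depth measurements and the picture taken just before I went up. The cameras differed by about 3 mm on where the hook is; I weighted the wrist view most, and contact came at the expected height.

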